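# Lay out crystal points in a display case

### The arm

A 6-joint arm with a two-finger parallel gripper is mounted at the origin on a cart in front of the work surface, level with it; the furniture and walls round the work are solid. World frame = base frame: x ahead of the robot, y to its left, z up, the work surface at z = 0. Lengths are in m, angles in rad, forces in N, time in s.
With the tool pointing down it reaches from about 0.325 to 0.775 m from the base axis. Payload 5.5 kg.
Tool frame: the origin (TCP) lies at the very end of the fingers, on their centre line; the grasp point (between the pads) lies arm.pinch_z behind it (arm.pinch_z is the distance from the TCP to the grasp point, in m); z points along the fingers, y is the line along which they close (so a half turn about z gives the same grasp; the last joint's range is limited). The gripper opens to 88 mm and grips with 3 to 60 N. Pads are 20 mm wide; open, the fingers measure 115 mm over their backs; the gripper's body (75 mm by 178 mm) begins 61 mm behind the grasp point.
Start: joints at [1.246, 0.091, 1.231, -0, 1.82, -0.057], TCP at [0.159, 0.579, 0.223] pointing down, gripper open.
Joint ranges: [-2.87, 2.87], [-0.86, 2.18], [0.17, 2.46], [-1.51, 4.65], [0.06, 2.69], [-2.65, 2.65]. Speed limits (rad/s): [2.57, 2.57, 3.01, 3.14, 3.14, 3.14].

### API

Orientations are given as [roll, pitch, yaw] about the fixed x, y, z axes, in that order (R = Rz(yaw) Ry(pitch) Rx(roll)).
In Python, from bench import arm, optics gives the robot as it stands.
- The arm moves only by the tool step_arm, never from a script. Its argument "commands" is a list of rows, each an object with "delta_pos": the shift along the tool's x, y, z in cm, a list of three; "rotation": the turn, a rotation vector about the tool's x, y, z in rad, a list of three; "claw": the opening, from 0 (shut) to 1 (fully open). A call has 1 to 12 rows; each row is the pose to reach, as a shift and turn from the pose commanded when the call began, along the tool's axes at that moment; what a row does not reach only later rows make up. A row lasts 1/8 s, in which the tool goes at most 62.5 mm and 10.7 degrees, less where a joint would pass 70% of its speed; a pose out of reach is approached as far as the arm can. A call with a gripper value outside its range is refused whole. The fingers move at their own pace and stop on an object; the grip force is fixed at half the most. Time passes only in rows, so rows that repeat a pose let the fingers close. It gives the time, the measured TCP pose, the force, the opening and the grip force at its end, in the units of the state.
- arm.state(): the state, without advancing time (a new reading comes with each control period).
- optics.snapshot(name): name is "scene" or "top" or "wrist"; returns (picture, depth): 480x640x3 uint8, blue, green, red; 480x640 float32, m along the optical axis (not along the pixel's ray), 0 where there is no reading.
- optics.get_calibration(name): a dict with "mtx" (3x3 intrinsics, pixels), "world_to_cam" (4x4, takes a point from world to camera coordinates); the wrist camera has in their place "T_tool_cam" (4x4, takes a point from camera to tool coordinates, whose origin is the TCP and whose axes are the flange's). Camera axes: x right, y down, z forward; pixel columns grow to the right and rows downward; lengths in m; the calibration is good to about 2 mm. A picture is of the moment at which its call begins: read the wrist's pose just before it. get_calibration takes no time and is no camera call.
- arm.sign_off(): hands the job in; it is judged then, once.
The state is a dict: "clock": time; "joints": joint angles; "joint_velocities": joint speeds; "tau": joint torques, N m; "position": TCP position; "tcp_rot": TCP orientation; "ft_force": force on the tool from outside, world axes, zero at the start; "torque": the same for the moment, N m; "gripper_width": finger opening in m; "grasp_force": force on a finger pad.
Only numpy, scipy, OpenCV 4.12 (cv2) and the standard library are available. Lean on these libraries where they do the work, as an engineer would, in place of code of your own. Each camera call takes 0.05 s, during which the arm holds its last target. There are 200 camera calls.

### The job

Complete the row of crystal points in the sloping display case: lay the purple point along the purple felt lane and the white point along the white one, as the green point lies in its own, each gently set down flat, centred and straight along its lane, foot down against the front ledge and tip up the slope. Then lower the lid gently until it is fully shut. Leave the green point and the other things on the desk where they are.

Things in the scene. Friction and masses are not known exactly. Their poses are not given: they have to be found in the camera images.
- lid (a joint): opening angle of the case's lid, rad: 0 shut, starts at 1.75 to 2.0 (standing up). Stiff hinge: stays where it is left, moves with about 4 N at its free edge. Level axis (the case's y) through lid_hinge. Clear pane in a black frame, 252 mm wide, 186 mm from hinge to free edge; flat outside, 3 mm above the hinge axis plane; inside, its rim reaches 20 mm below that plane.
- lid_hinge (a point): middle of the hinge axis of the lid, at the top of the back wall of the case
- lid_tab (a point): outer end of the brass tab (50 mm wide, 6 mm thick, projects 18 mm) in the middle of the lid's free edge, 202 mm from the hinge axis; turns with the lid
- case: fixed wooden display case, 252 wide (y), 180 deep (x), 126 mm high at the back without lid. Origin: on the desk under its middle; x away from its low front, z up. Bed slopes up 22 deg along +x; 170 mm from front ledge to back wall, 236 wide. Square to the bed, ledge and side walls stand 26 mm above it, the back wall 44, the shut lid's pane 46.
- lane_purple: purple felt strip fixed on the sloping bed, 56 wide, 166 long, 3 mm thick; one of three lanes side by side, 70 mm apart, order varies. Origin: middle of its lower end where the bed meets the front ledge, at its underside; x up the slope along the lane, y across it, z square out of the bed (22 deg from vertical).
- lane_white: white felt strip fixed on the sloping bed, 56 wide, 166 long, 3 mm thick; one of three lanes side by side, 70 mm apart, order varies. Origin: middle of its lower end where the bed meets the front ledge, at its underside; x up the slope along the lane, y across it, z square out of the bed (22 deg from vertical).
- lane_green: green felt strip fixed on the sloping bed, 56 wide, 166 long, 3 mm thick; one of three lanes side by side, 70 mm apart, order varies. Origin: middle of its lower end where the bed meets the front ledge, at its underside; x up the slope along the lane, y across it, z square out of the bed (22 deg from vertical).
- point_amethyst: purple amethyst point, six-sided, 125 mm long, 46 mm wide (41 mm near the tip end of the shaft), 36 mm thick, 0.33 kg; shaft 90 mm, then the tip. Starts lying on the desk, widest edges 20 mm above the desk. Origin: centre of the foot (flat end); z axis along the stone from foot to tip, x across its widest part. Lying, its axis is about 17 mm above the surface.
- point_clear: white and grey mottled crystal point, six-sided, 140 mm long, 40 mm wide (36 mm near the tip end of the shaft), 34 mm thick, 0.31 kg; shaft 95 mm, then the tip. Starts lying on the desk, widest edges 17 mm above the desk. Origin: centre of the foot (flat end); z axis along the stone from foot to tip, x across its widest part. Lying, its axis is about 16 mm above the surface.
- point_fluor: green mottled crystal point, 150 mm long, 48 mm wide, 40 mm thick, 0.5 kg, already lying in the green lane with its foot at the ledge. Origin: centre of the foot (flat end); z axis along the stone from foot to tip, x across its widest part. 
- tape_roll: bystander: roll of beige tape lying flat, 104 x 102 x 25 mm; origin at the centre of its underside
- heart_rose: bystander: flat pink stone heart, 55 x 58 x 23 mm; origin at the centre of its underside
- label_roll: bystander: roll of white labels lying flat, 74 x 74 x 30 mm; origin at the centre of its underside
- loupe: bystander: small folding loupe with a black lens ring, 28 x 72 x 15 mm; origin at the centre of its underside

How it is judged:
By the outcome, as a careful person would: the job done as asked, in the order asked, and still so for the second after the job is handed in, with the robot touching nothing.
It also fails if it takes over 72 s, if anything falls off the work surface, if the arm or the gripper's body presses on something with over 40 N, if the wrist force passes 120 N, or if a joint passes its speed limit or range.

## Working session

There is one attempt and no reset: what is moved stays moved. The work goes in short steps, Python scripts to look and compute and a tool call to move; the robot and the scene stay as the last step left them, time stands still between calls to the robot, and variables do not carry over. Pictures are saved under pics/ and viewed, at most 10 in all, crops included, and the job is handed in when it is done.

Besides the shell and the picture viewer there is one more tool, called after "Call:" as name(argument=value, ...), one argument or row to a line, values as JSON. step_arm: Moves the arm, as the interface text tells. Its arguments: {"type":"object","properties":{"commands":{"type":"array"}},"required":["commands"]}

```bash
mkdir -p pics; ls
cat > a.py <<'E'
import numpy as np, cv2
from bench import arm, optics
s=arm.state(); print({k:s[k] for k in('clock','position','tcp_rot','gripper_width')}, arm.pinch_z)
for n in('scene','top'):
    p,d=optics.snapshot(n); cv2.imwrite(f'pics/{n}0.png',p); np.savez(f'{n}0.npz',p=p,d=d,**optics.get_calibration(n))
print(optics.get_calibration('wrist'))
for n in('scene','top'): print(optics.get_calibration(n))
E
python3 a.py
```

```text
pics
{'clock': 0.0, 'position': array([0.15869736, 0.57830759, 0.22150529]), 'tcp_rot': array([-3.13960972e+00, -8.50597528e-05,  2.87375604e+00]), 'gripper_width': 0.0877065794873773} 0.0187
{'mtx': array([[351.05983702,   0.        , 327.31690346],
       [  0.        , 351.05983702, 238.04092764],
       [  0.        ,   0.        ,   1.        ]]), 'T_tool_cam': array([[-4.36993934e-04, -9.52404620e-01, -3.04836428e-01,
         8.56178764e-02],
       [ 9.99999592e-01, -6.57091217e-04,  6.19423853e-04,
         3.71341004e-04],
       [-7.90247480e-04, -3.04836033e-01,  9.52404519e-01,
        -1.61851785e-01],
       [ 0.00000000e+00,  0.00000000e+00,  0.00000000e+00,
         1.00000000e+00]])}
{'mtx': array([[608.93905358,   0.        , 321.61314347],
       [  0.        , 608.93905358, 253.51471256],
       [  0.        ,   0.        ,   1.        ]]), 'world_to_cam': array([[-0.85887959, -0.51208455, -0.00976024,  0.44198364],
       [-0.26999547,  0.4688715 , -0.84098868,  0.20884132],
       [ 0.43523361, -0.71967279, -0.54096468,  1.97662964],
       [ 0.        ,  0.        ,  0.        ,  1.        ]])}
{'mtx': array([[544.03601209,   0.        , 322.84363133],
       [  0.        , 544.03601209, 248.64457272],
       [  0.        ,   0.        ,   1.        ]]), 'world_to_cam': array([[-0.02506194, -0.99950488, -0.01902341,  0.028647  ],
       [-0.98859806,  0.02760582, -0.14802631,  0.52105431],
       [ 0.14847818,  0.01509668, -0.98880045,  1.53248507],
       [ 0.        ,  0.        ,  0.        ,  1.        ]])}
```

View pics/scene0.png

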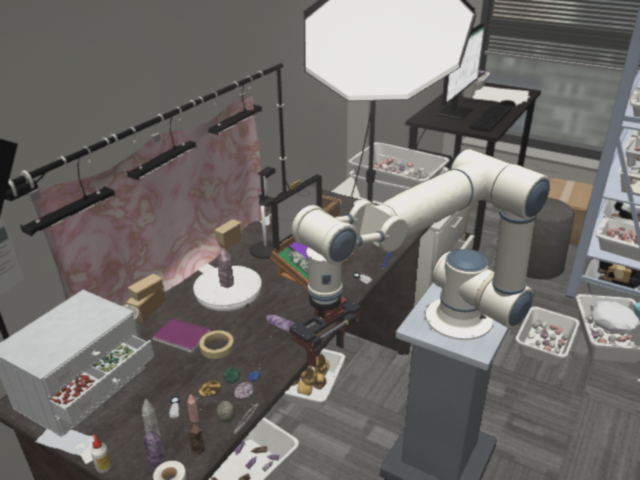

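View pics/top0.png

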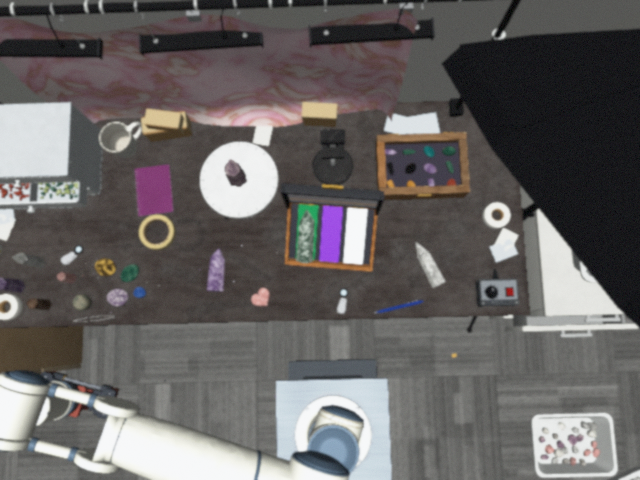

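Top view: the case is centred near (333,232), with lanes green (307), purple (330) and white (355) and the lid standing at row ~192. The amethyst is at (216,270), tip up. The clear point is at (430,264), tip at (418,243).

```bash
cat > h.py <<'E'
import numpy as np, cv2
from scipy.spatial.transform import Rotation as R
def cloud(d,K,T_wc):
    v,u=np.mgrid[:480,:640]; P=np.stack([(u-K[0,2])/K[0,0]*d,(v-K[1,2])/K[1,1]*d,d],-1)
    return P@T_wc[:3,:3].T+T_wc[:3,3]
def load(n):
    z=np.load(n); return z['p'],z['d'],cloud(z['d'],z['mtx'],np.linalg.inv(z['world_to_cam']))
def rect(P):
    (c,s,a)=cv2.minAreaRect((P[:,:2]*1000).astype(np.float32)); return c,s,a,cv2.boxPoints((c,s,a)).round(0).tolist()
E
cat > b.py <<'E'
from h import *
p,d,C=load('top0.npz'); np.set_printoptions(precision=4,suppress=True)
for nm,(r0,r1,c0,c1) in dict(am=(240,300,195,240),cl=(235,295,405,450)).items():
    Q=C[r0:r1,c0:c1]; ok=(d[r0:r1,c0:c1]>0)&(Q[...,2]>.010)&(Q[...,2]<.06)
    Q=Q[ok]; print(nm,len(Q),Q.mean(0),Q[:,2].max(),rect(Q))
    print(' desk z',np.median(C[r0:r1,c0:c1][~ok][:,2]))
hsv=cv2.cvtColor(p,cv2.COLOR_BGR2HSV)
for nm,m in dict(pur=cv2.inRange(hsv,(125,120,100),(150,255,255)),wh=cv2.inRange(hsv,(0,0,190),(180,50,255))).items():
    mm=np.zeros_like(m); mm[203:268,285:380]=m[203:268,285:380]; mm=cv2.erode(mm,np.ones((2,2)))
    ok=(mm>0)&(d>0); Q=C[ok]; A=np.c_[Q[:,:2],np.ones(len(Q))]; k=np.linalg.lstsq(A,Q[:,2],rcond=None)[0]
    print(nm,len(Q),Q.mean(0),'slope',np.degrees(np.arctan(np.hypot(*k[:2]))),'dir',np.degrees(np.arctan2(k[1],k[0])),'rms',np.std(A@k-Q[:,2]),rect(Q))
Q=C[180:275,275:390]; 
h=Q[...,2]>.015; print('case',rect(Q[h&(Q[...,2]<.14)]))
L=Q[Q[...,2]>.17]; print('lid',len(L),L.min(0),L.max(0))
cv2.imwrite('pics/crop.png',cv2.resize(p[170:310,190:460],None,fx=2.9,fy=2.9,interpolation=2))
E
python3 b.py
```

```text
am 572 [0.4638 0.3282 0.0277] 0.04327140769195581 ((456.1130065917969, 339.7876892089844), (173.56301879882812, 118.48737335205078), 12.768527030944824, [[358.0, 378.0], [385.0, 263.0], [554.0, 301.0], [528.0, 417.0]])
 desk z -0.00027479676922881335
cl 543 [ 0.4636 -0.2902  0.0248] 0.04019764619039745 ((474.03302001953125, -299.09051513671875), (143.83566284179688, 64.19507598876953), 14.818426132202148, [[396.0, -286.0], [413.0, -349.0], [552.0, -312.0], [535.0, -250.0]])
 desk z -0.0006567939403132605
pur 1080 [ 0.5621 -0.0099  0.0512] slope 21.777864353032037 dir -4.460886937582494 rms 0.0038082496935024778 ((562.0343627929688, -9.784820556640625), (57.14101028442383, 149.49105834960938), 83.96183013916016, [[485.0, -30.0], [633.0, -46.0], [639.0, 11.0], [491.0, 26.0]])
wh 1027 [ 0.5533 -0.0787  0.051 ] slope 22.4722561750832 dir 6.592331429631814 rms 0.0045949093283593236 ((557.76416015625, -22.676712036132812), (168.37982177734375, 149.83331298828125), 83.91912841796875, [[474.0, -98.0], [623.0, -114.0], [641.0, 53.0], [492.0, 69.0]])
case ((595.16455078125, -13.19091796875), (338.2582092285156, 273.19744873046875), 88.28499603271484, [[454.0, -178.0], [727.0, -186.0], [737.0, 152.0], [464.0, 160.0]])
lid 1631 [ 0.2883 -0.1382  0.1701] [0.6461 0.112  1.593 ]
```

View pics/crop.png

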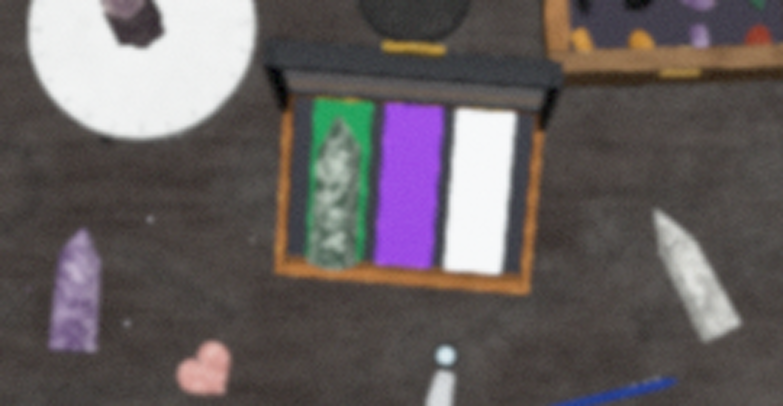

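```bash
cat >> h.py <<'E'
from bench import arm, optics
np.set_printoptions(precision=4,suppress=True)
def pose(s=None):
    s=s or arm.state(); T=np.eye(4); T[:3,:3]=R.from_euler('xyz',s['tcp_rot']).as_matrix(); T[:3,3]=s['position']; return T
def target(pos,Rm):   # print shift (cm, tool axes) and rotvec from the measured pose
    T=pose(); print('delta',(T[:3,:3].T@(np.array(pos)-T[:3,3])*100).round(2),'rot',R.from_matrix(T[:3,:3].T@Rm).as_rotvec().round(3))
def down(yaw): return R.from_euler('xyz',[np.pi,0,yaw]).as_matrix()
def wrist(name):
    T=pose(); p,d=optics.snapshot('wrist'); c=optics.get_calibration('wrist'); cv2.imwrite(f'pics/{name}.png',p)
    Twc=T@c['T_tool_cam']; np.savez(f'{name}.npz',p=p,d=d,mtx=c['mtx'],world_to_cam=np.linalg.inv(Twc)); return load(f'{name}.npz')
def ray(n,uv,plane_n,plane_p):   # pixel -> world point on a plane
    z=np.load(n); T=np.linalg.inv(z['world_to_cam']); r=T[:3,:3]@np.linalg.inv(z['mtx'])@[*uv,1]
    return T[:3,3]+r*(np.dot(plane_n,plane_p-T[:3,3])/np.dot(plane_n,r))
E
python3 -c "
from h import *
b,t=[ray('top0.npz',q,[0,0,1],np.array([0,0,.018])) for q in((215.2,290),(218.6,249.3))]; print(b,t,np.degrees(np.arctan2(*(t-b)[1::-1])))
b2,t2=[ray('top0.npz',q,[0,0,1],np.array([0,0,.016])) for q in((440,283.8),(415.9,242.4))]; print(b2,t2,np.degrees(np.arctan2(*(t2-b2)[1::-1])))
target([.47,.33,.13],down(np.pi-.06))"
```

```text
[0.4121 0.3309 0.018 ] [0.5314 0.3214 0.018 ] -4.554895073965927
[ 0.4129 -0.3209  0.016 ] [ 0.536  -0.2576  0.016 ] 27.232204988890793
delta [-36.59 -15.7    9.19] rot [-0.002 -0.    -0.208]
```

Call:
step_arm(
  commands=[
    {"delta_pos": [-36.6, -15.7, 9.2], "rotation": [0, 0, -0.208], "claw": 1},
    {"delta_pos": [-36.6, -15.7, 9.2], "rotation": [0, 0, -0.208], "claw": 1},
    {"delta_pos": [-36.6, -15.7, 9.2], "rotation": [0, 0, -0.208], "claw": 1},
    {"delta_pos": [-36.6, -15.7, 9.2], "rotation": [0, 0, -0.208], "claw": 1},
    {"delta_pos": [-36.6, -15.7, 9.2], "rotation": [0, 0, -0.208], "claw": 1},
    {"delta_pos": [-36.6, -15.7, 9.2], "rotation": [0, 0, -0.208], "claw": 1},
    {"delta_pos": [-36.6, -15.7, 9.2], "rotation": [0, 0, -0.208], "claw": 1},
    {"delta_pos": [-36.6, -15.7, 9.2], "rotation": [0, 0, -0.208], "claw": 1},
    {"delta_pos": [-36.6, -15.7, 9.2], "rotation": [0, 0, -0.208], "claw": 1},
    {"delta_pos": [-36.6, -15.7, 9.2], "rotation": [0, 0, -0.208], "claw": 1},
  ],
)

```text
clock: 1.35
position: [0.4694, 0.3315, 0.1311]
tcp_rot: [3.141, 0.0, 3.084]
ft_force: [0.7, 0.4, -0.6]
gripper_width: 0.0879
grasp_force: 0.0
```

```bash
cat > c.py <<'E'
from h import *
import sys
def measure(name,zmid,lo=.008,box=None,zsurf=0):
    p,d,C=load(name+'.npz')
    ok=(d>0)&(C[...,2]>lo)&(C[...,2]<.06)
    n,lab,st,ce=cv2.connectedComponentsWithStats(ok.astype(np.uint8))
    i=min((j for j in range(1,n) if st[j,4]>1500),key=lambda j:np.hypot(*(ce[j]-box)))
    Q=C[lab==i]; q=Q[:,:2]; m=q.mean(0); _,_,V=np.linalg.svd(q-m,full_matrices=False); a=V[0]*np.sign(V[0][0])
    s=(q-m)@a; w=(q-m)@[-a[1],a[0]]
    print(name,len(Q),'mean',m,'yaw',np.degrees(np.arctan2(a[1],a[0])),'ends',s.min(),s.max(),'w',w.min(),w.max(),'zmax',np.percentile(Q[:,2],98))
    for k in np.arange(s.min(),s.max(),.02):
        z=w[(s>k)&(s<k+.01)]; print('  s%.3f  w %.4f %.4f mid %.4f'%(k,*np.percentile(z,[2,98]),np.percentile(z,[2,98]).mean()))
    print('foot',m+a*s.min(),'tip',m+a*s.max())
if __name__=='__main__':
    print(pose()[:3,3],arm.state()['tcp_rot'],arm.state()['clock']); wrist(sys.argv[1]); measure(sys.argv[1],.02,box=np.array([320,240]))
E
python3 c.py w1
```

```text
[0.4694 0.3315 0.1311] [3.1409 0.0004 3.0836] 1.35
w1 6974 mean [0.458  0.3302] yaw -3.8486224738039105 ends -0.04811807961039875 0.07720637630038935 w -0.02326271264024363 0.022877268521311472 zmax 0.03591608496116362
  s-0.048  w -0.0216 0.0214 mid -0.0001
  s-0.028  w -0.0213 0.0212 mid -0.0001
  s-0.008  w -0.0209 0.0208 mid -0.0001
  s0.012  w -0.0204 0.0200 mid -0.0002
  s0.032  w -0.0199 0.0196 mid -0.0001
  s0.052  w -0.0140 0.0150 mid 0.0005
  s0.072  w -0.0060 0.0026 mid -0.0017
foot [0.41   0.3335] tip [0.5351 0.3251]
```

View pics/w1.png

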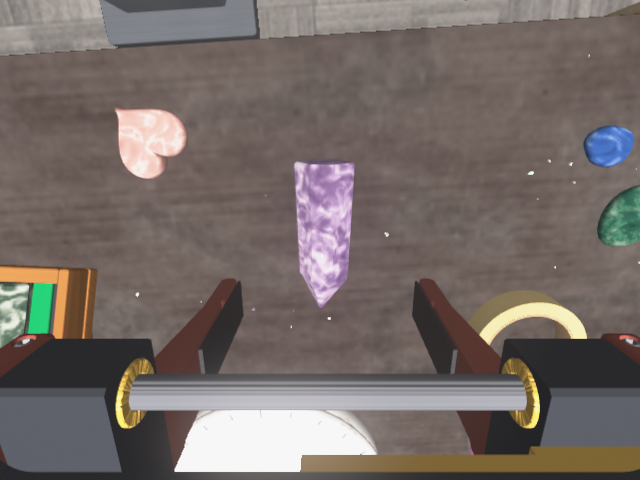

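```bash
python3 -c "
from h import *
target([.50,-.01,.27],down(np.pi-.1))"
```

```text
delta [ -5.03 -33.9  -13.9 ] rot [0.001 0.001 0.042]
```

Call:
step_arm(
  commands=[
    {"delta_pos": [-1, -3, -13.9], "rotation": [0, 0, 0.042], "claw": 1},
    {"delta_pos": [-1, -3, -13.9], "rotation": [0, 0, 0.042], "claw": 1},
    {"delta_pos": [-5, -33.9, -13.9], "rotation": [0, 0, 0.042], "claw": 1},
    {"delta_pos": [-5, -33.9, -13.9], "rotation": [0, 0, 0.042], "claw": 1},
    {"delta_pos": [-5, -33.9, -13.9], "rotation": [0, 0, 0.042], "claw": 1},
    {"delta_pos": [-5, -33.9, -13.9], "rotation": [0, 0, 0.042], "claw": 1},
    {"delta_pos": [-5, -33.9, -13.9], "rotation": [0, 0, 0.042], "claw": 1},
    {"delta_pos": [-5, -33.9, -13.9], "rotation": [0, 0, 0.042], "claw": 1},
    {"delta_pos": [-5, -33.9, -13.9], "rotation": [0, 0, 0.042], "claw": 1},
    {"delta_pos": [-5, -33.9, -13.9], "rotation": [0, 0, 0.042], "claw": 1},
  ],
)

```text
clock: 2.65
position: [0.4998, -0.0093, 0.2697]
tcp_rot: [3.141, 0.0, 3.042]
ft_force: [0.2, 0.6, -0.4]
gripper_width: 0.0878
grasp_force: 0.0
```

```bash
cat > d.py <<'E'
from h import *
import sys
p,d,C=wrist(sys.argv[1]) if not sys.argv[2:] else load(sys.argv[1]+'.npz')
print(arm.state()['clock'],arm.state()['position'])
hsv=cv2.cvtColor(p,cv2.COLOR_BGR2HSV); ok0=(d>0)&(C[...,2]>.01)&(C[...,2]<.12)&(abs(C[...,0]-.56)<.11)&(abs(C[...,1]+.01)<.13)
M=dict(pur=(hsv[...,0]>125)&(hsv[...,0]<150)&(hsv[...,1]>120),wh=(hsv[...,1]<40)&(hsv[...,2]>190),gr=(hsv[...,0]>55)&(hsv[...,0]<80)&(hsv[...,1]>150))
for nm,m in M.items():
    m=(m&ok0).astype(np.uint8); n,lab,st,ce=cv2.connectedComponentsWithStats(m)
    if n<2: continue
    i=1+st[1:,4].argmax(); Q=C[lab==i]; A=np.c_[Q[:,:2],np.ones(len(Q))]; k=np.linalg.lstsq(A,Q[:,2],rcond=None)[0]
    e=abs(A@k-Q[:,2])<.003; Q=Q[e]; A=A[e]; k=np.linalg.lstsq(A,Q[:,2],rcond=None)[0]
    print(nm,len(Q),'slope',np.degrees(np.arctan(np.hypot(*k[:2]))),'yaw',np.degrees(np.arctan2(k[1],k[0])),'k',k,'rms',np.std(A@k-Q[:,2]))
    c,s,a,b=rect(Q); print('  rect',c,s,a,b)
E
python3 d.py w2
```

```text
2.7 [ 0.4998 -0.0093  0.2697]
pur 6798 slope 21.988200801350736 yaw -6.082799166050493 k [ 0.4015 -0.0428 -0.1744] rms 0.0008656028051577744
  rect (563.23486328125, -7.913982391357422) (55.63172149658203, 153.30966186523438) 83.71965026855469 [[484.0, -27.0], [636.0, -44.0], [642.0, 11.0], [490.0, 28.0]]
wh 6865 slope 22.005417112338176 yaw -5.967703341250988 k [ 0.4019 -0.042  -0.1746] rms 0.0008636055447745525
  rect (555.8494873046875, -77.67356872558594) (56.01315689086914, 154.19534301757812) 83.79915618896484 [[476.0, -97.0], [629.0, -114.0], [636.0, -58.0], [482.0, -42.0]]
gr 541 slope 21.668206071200274 yaw -6.690945439113527 k [ 0.3946 -0.0463 -0.1697] rms 0.0008597950800693122
  rect (631.7886962890625, 57.6650390625) (35.62770080566406, 43.49143600463867) 2.8494741916656494 [[613.0, 78.0], [615.0, 35.0], [651.0, 37.0], [648.0, 80.0]]
```

View pics/w2.png

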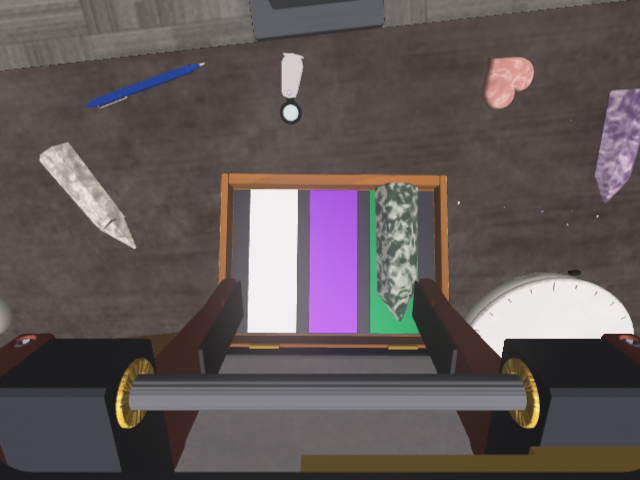

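```bash
cat >> h.py <<'E'
PSI=np.radians(-6.15); SL=np.radians(22)
ex=np.array([np.cos(SL)*np.cos(PSI),np.cos(SL)*np.sin(PSI),np.sin(SL)]); ey=np.array([-np.sin(PSI),np.cos(PSI),0]); ez=np.cross(ex,ey)
BED=np.c_[-ex,ey,-ez]   # tool orientation square to the bed
FOOT=dict(pur=np.array([.5632,-.0079,.0521])-.083*ex, wh=np.array([.5558,-.0777,.0520])-.083*ex)
def lane(n,s,h,w=0): return FOOT[n]+s*ex+w*ey+h*ez
E
python3 -c "
from h import *
print(FOOT)
target([.4599,.3302,.10],down(np.pi-.0672));target([.4599,.3302,.004],down(np.pi-.0672))"
```

```text
{'pur': array([0.4867, 0.0003, 0.021 ]), 'wh': array([ 0.4793, -0.0695,  0.0209])}
delta [ 7.33 33.38 16.98] rot [ 0.     0.    -0.032]
delta [ 7.33 33.38 26.58] rot [ 0.     0.    -0.032]
```

Call:
step_arm(
  commands=[
    {"delta_pos": [7.3, 33.4, 3], "rotation": [0, 0, -0.032], "claw": 1},
    {"delta_pos": [7.3, 33.4, 3], "rotation": [0, 0, -0.032], "claw": 1},
    {"delta_pos": [7.3, 33.4, 5], "rotation": [0, 0, -0.032], "claw": 1},
    {"delta_pos": [7.3, 33.4, 10], "rotation": [0, 0, -0.032], "claw": 1},
    {"delta_pos": [7.3, 33.4, 17], "rotation": [0, 0, -0.032], "claw": 1},
    {"delta_pos": [7.3, 33.4, 17], "rotation": [0, 0, -0.032], "claw": 1},
    {"delta_pos": [7.3, 33.4, 17], "rotation": [0, 0, -0.032], "claw": 1},
    {"delta_pos": [7.3, 33.4, 17], "rotation": [0, 0, -0.032], "claw": 1},
    {"delta_pos": [7.3, 33.4, 17], "rotation": [0, 0, -0.032], "claw": 1},
    {"delta_pos": [7.3, 33.4, 17], "rotation": [0, 0, -0.032], "claw": 1},
  ],
)

```text
clock: 3.95
position: [0.4621, 0.3286, 0.1019]
tcp_rot: [3.14, 0.003, 3.071]
ft_force: [0.1, -0.2, 0.1]
gripper_width: 0.0882
grasp_force: 0.0
```

```bash
python3 -c "
from h import *
target([.4599,.3302,.004],down(np.pi-.0672))"
```

```text
delta [0.26 0.13 9.79] rot [ 0.002  0.003 -0.003]
```

Call:
step_arm(
  commands=[
    {"delta_pos": [0.1, 0.0, 5], "rotation": [0, 0, 0], "claw": 1},
    {"delta_pos": [0.1, 0.0, 8], "rotation": [0, 0, 0], "claw": 1},
    {"delta_pos": [0.1, 0.0, 9.5], "rotation": [0, 0, 0], "claw": 1},
    {"delta_pos": [0.1, 0.0, 9.7], "rotation": [0, 0, 0], "claw": 1},
    {"delta_pos": [0.1, 0.0, 9.7], "rotation": [0, 0, 0], "claw": 1},
    {"delta_pos": [0.1, 0.0, 9.7], "rotation": [0, 0, 0], "claw": 1},
  ],
)

```text
clock: 4.7
position: [0.4611, 0.3293, 0.0044]
tcp_rot: [3.14, 0.002, 3.072]
ft_force: [0.6, -0.4, 0.3]
gripper_width: 0.088
grasp_force: 0.0
```

```bash
python3 -c "
from h import *
target([.4599,.3302,.004],down(np.pi-.0672))"
```

```text
delta [0.12 0.08 0.04] rot [ 0.002  0.002 -0.003]
```

Call:
step_arm(
  commands=[
    {"delta_pos": [0.1, 0.08, 0], "rotation": [0.002, 0.002, -0.003], "claw": 1},
    {"delta_pos": [0.1, 0.08, 0], "rotation": [0.002, 0.002, -0.003], "claw": 0.6},
    {"delta_pos": [0.1, 0.08, 0], "rotation": [0.002, 0.002, -0.003], "claw": 0.4},
    {"delta_pos": [0.1, 0.08, 0], "rotation": [0.002, 0.002, -0.003], "claw": 0.4},
    {"delta_pos": [0.1, 0.08, 0], "rotation": [0.002, 0.002, -0.003], "claw": 0.4},
    {"delta_pos": [0.1, 0.08, 0], "rotation": [0.002, 0.002, -0.003], "claw": 0.4},
  ],
)

```text
clock: 5.45
position: [0.4592, 0.3295, 0.0026]
tcp_rot: [-3.139, -0.002, 3.075]
ft_force: [-0.8, -0.9, 0.6]
gripper_width: 0.042
grasp_force: 30.0
```

```bash
python3 -c "
from h import *
target(lane('pur',.052,.085),BED); print(lane('pur',.052,.085))"
```

```text
delta [ -6.55 -32.75 -11.61] rot [ 0.005 -0.386  0.041]
[ 0.503  -0.0014  0.1193]
```

Call:
step_arm(
  commands=[
    {"delta_pos": [0, 0, -8], "rotation": [0, 0, 0], "claw": 0.4},
    {"delta_pos": [0, 0, -16], "rotation": [0, 0, 0], "claw": 0.4},
    {"delta_pos": [0, -3, -20], "rotation": [0, 0, 0], "claw": 0.4},
    {"delta_pos": [-6.5, -32.7, -20], "rotation": [0, -0.386, 0.041], "claw": 0.4},
    {"delta_pos": [-6.5, -32.7, -20], "rotation": [0, -0.386, 0.041], "claw": 0.4},
    {"delta_pos": [-6.5, -32.7, -20], "rotation": [0, -0.386, 0.041], "claw": 0.4},
    {"delta_pos": [-6.5, -32.7, -20], "rotation": [0, -0.386, 0.041], "claw": 0.4},
    {"delta_pos": [-6.5, -32.7, -20], "rotation": [0, -0.386, 0.041], "claw": 0.4},
    {"delta_pos": [-6.5, -32.7, -20], "rotation": [0, -0.386, 0.041], "claw": 0.4},
    {"delta_pos": [-6.5, -32.7, -15], "rotation": [0, -0.386, 0.041], "claw": 0.4},
    {"delta_pos": [-6.5, -32.7, -13], "rotation": [0, -0.386, 0.041], "claw": 0.4},
    {"delta_pos": [-6.5, -32.7, -13], "rotation": [0, -0.386, 0.041], "claw": 0.4},
  ],
)

```text
clock: 6.95
position: [0.5013, 0.0003, 0.1307]
tcp_rot: [3.135, 0.379, 3.034]
ft_force: [0.1, 0.1, -1.4]
gripper_width: 0.0416
grasp_force: 30.0
```

```bash
python3 -c "
from h import *
wrist('w3'); target(lane('pur',.052,.03),BED)
p,d,C=load('w3.npz'); q=(C-FOOT['pur'])@np.c_[ex,ey,ez]; hsv=cv2.cvtColor(p,cv2.COLOR_BGR2HSV)
# stone: connected in hand: show s/w/h profile of points at columns mid
for v in range(100,300,12): print(v,[tuple(q[v,u].round(3)) for u in (300,322,345)])"
```

```text
delta [ 0.44 -0.2   6.8 ] rot [ 0.006 -0.001 -0.   ]
100 [(np.float64(-0.048), np.float64(-0.016), np.float64(-0.001)), (np.float64(-0.048), np.float64(-0.001), np.float64(-0.003)), (np.float64(-0.048), np.float64(0.015), np.float64(-0.003))]
112 [(np.float64(-0.041), np.float64(-0.016), np.float64(-0.006)), (np.float64(-0.041), np.float64(-0.001), np.float64(-0.006)), (np.float64(-0.041), np.float64(0.016), np.float64(-0.007))]
124 [(np.float64(-0.033), np.float64(-0.017), np.float64(-0.01)), (np.float64(-0.033), np.float64(-0.001), np.float64(-0.009)), (np.float64(-0.033), np.float64(0.016), np.float64(-0.011))]
136 [(np.float64(-0.024), np.float64(-0.017), np.float64(-0.013)), (np.float64(-0.024), np.float64(-0.001), np.float64(-0.013)), (np.float64(-0.024), np.float64(0.016), np.float64(-0.013))]
148 [(np.float64(-0.015), np.float64(-0.018), np.float64(-0.017)), (np.float64(-0.015), np.float64(-0.001), np.float64(-0.016)), (np.float64(-0.015), np.float64(0.016), np.float64(-0.017))]
160 [(np.float64(-0.01), np.float64(-0.015), np.float64(0.022)), (np.float64(-0.01), np.float64(-0
[... 1379 characters left out ...]
 np.float64(-0.009), np.float64(0.128)), (np.float64(0.018), np.float64(-0.0), np.float64(0.129)), (np.float64(0.018), np.float64(0.009), np.float64(0.13))]
268 [(np.float64(0.024), np.float64(-0.009), np.float64(0.128)), (np.float64(0.024), np.float64(-0.0), np.float64(0.128)), (np.float64(0.024), np.float64(0.009), np.float64(0.128))]
280 [(np.float64(0.03), np.float64(-0.009), np.float64(0.126)), (np.float64(0.029), np.float64(-0.0), np.float64(0.129)), (np.float64(0.028), np.float64(0.009), np.float64(0.13))]
292 [(np.float64(0.035), np.float64(-0.009), np.float64(0.127)), (np.float64(0.034), np.float64(-0.0), np.float64(0.129)), (np.float64(0.034), np.float64(0.009), np.float64(0.129))]
```

View pics/w3.png

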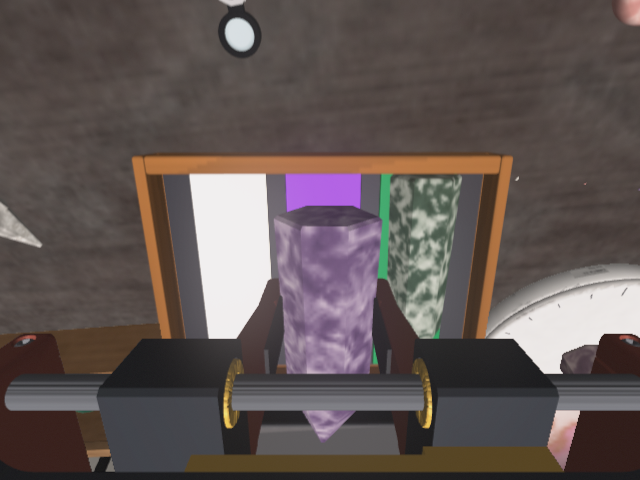

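Call:
step_arm(
  commands=[
    {"delta_pos": [0.2, -0.2, 4], "rotation": [0.006, 0, 0], "claw": 0.4},
    {"delta_pos": [0.2, -0.2, 6.5], "rotation": [0.006, 0, 0], "claw": 0.4},
    {"delta_pos": [0.2, -0.2, 8], "rotation": [0.006, 0, 0], "claw": 0.4},
    {"delta_pos": [0.2, -0.2, 8.6], "rotation": [0.006, 0, 0], "claw": 0.4},
    {"delta_pos": [0.2, -0.2, 8.6], "rotation": [0.006, 0, 0], "claw": 0.4},
  ],
)

```text
clock: 7.62
position: [0.533, -0.0054, 0.0536]
tcp_rot: [3.141, 0.385, 3.033]
ft_force: [0.5, 0.3, -2.2]
gripper_width: 0.0419
grasp_force: 30.0
```

```bash
python3 -c "
from h import *
wrist('w4'); target(lane('pur',.052,.0045),BED)
p,d,C=load('w4.npz'); q=(C-FOOT['pur'])@np.c_[ex,ey,ez]
for v in list(range(150,212,6))+[230,260,290]: print(v,*[q[v,u].round(4) for u in (290,322,360)])"
```

```text
delta [0.37 0.08 0.85] rot [-0.     0.002 -0.001]
150 [-0.0179 -0.0196 -0.0154] [-0.0179 -0.0028 -0.0144] [-0.0178  0.0172 -0.0146]
156 [-0.0147 -0.0198 -0.0163] [-0.0147 -0.0028 -0.0156] [-0.0146  0.0175 -0.0167]
162 [-0.0128 -0.0186 -0.0037] [-0.013  -0.0026 -0.001 ] [-0.013   0.016  -0.0004]
168 [-0.0127 -0.0161  0.0214] [-0.0127 -0.0023  0.0216] [-0.0128  0.0139  0.0233]
174 [-0.0105 -0.0159  0.024 ] [-0.0103 -0.0023  0.0232] [-0.0104  0.0139  0.024 ]
180 [-0.0079 -0.016   0.0239] [-0.0078 -0.0023  0.0235] [-0.0077  0.0141  0.0233]
186 [-0.0052 -0.0162  0.0233] [-0.0053 -0.0023  0.0242] [-0.005   0.0142  0.0225]
192 [-0.0025 -0.0163  0.0229] [-0.0024 -0.0023  0.0225] [-0.0024  0.0143  0.0223]
198 [ 0.0046 -0.0188  0.0004] [ 0.0046 -0.0027  0.0009] [0.0046 0.0164 0.0011]
204 [ 0.0078 -0.019  -0.0002] [ 0.0081 -0.0027 -0.0013] [0.0077 0.0165 0.0008]
210 [ 0.011  -0.0191 -0.0006] [ 0.0061 -0.0024  0.0205] [0.0061 0.0147 0.0208]
230 [ 0.01   -0.0151  0.0392] [ 0.0076 -0.0021  0.0473] [0.0095 0.013  0.0409]
260 [ 0.0234 -0.0157  0.038 ] [ 0.0202 -0.0022  0.0462] [0.0225 0.0134 0.0404]
290 [ 0.038  -0.0163  0.0364] [ 0.0338 -0.0023  0.0451] [0.0367 0.0138 0.0392]
```

Call:
step_arm(
  commands=[
    {"delta_pos": [0.2, 0.05, 0.4], "rotation": [0, 0, 0], "claw": 0.4},
    {"delta_pos": [0.3, 0.05, 0.7], "rotation": [0, 0, 0], "claw": 0.4},
    {"delta_pos": [0.4, 0.05, 0.85], "rotation": [0, 0, 0], "claw": 0.4},
    {"delta_pos": [0.45, 0.05, 0.9], "rotation": [0, 0, 0], "claw": 0.4},
    {"delta_pos": [0.45, 0.05, 0.9], "rotation": [0, 0, 0], "claw": 0.4},
  ],
)

```text
clock: 8.3
position: [0.5318, -0.0049, 0.0426]
tcp_rot: [3.141, 0.384, 3.032]
ft_force: [0.4, -1.1, -2.4]
gripper_width: 0.042
grasp_force: 30.0
```

```bash
cat > e.py <<'E'
from h import *
import sys
l,n,s=sys.argv[1:4]; wrist(n); target(lane(l,float(s),.0045),BED); st=arm.state(); B=np.c_[ex,ey,ez]; print('F bed',st['ft_force']@B,st['clock'])
p,d,C=load(n+'.npz'); q=(C-FOOT[l])@B
for v in list(range(186,225,4))+[250,280]: print(v,*[q[v,u].round(4) for u in (295,328,360)])
E
python3 e.py pur w5 .052
```

```text
delta [-0.17  0.04 -0.14] rot [-0.     0.    -0.002]
F bed [ 0.1215  0.5348 -2.2243] 8.35
186 [-0.012  -0.0128  0.0228] [-0.012   0.0006  0.0228] [-0.012   0.0136  0.023 ]
190 [-0.0104 -0.0129  0.0228] [-0.0103  0.0006  0.0227] [-0.0104  0.0136  0.0235]
194 [-0.009  -0.0128  0.0245] [-0.0087  0.0006  0.0231] [-0.0088  0.0136  0.0237]
198 [-0.007  -0.013   0.0224] [-0.0071  0.0006  0.0233] [-0.0071  0.0137  0.0233]
202 [-0.0054 -0.013   0.0229] [-0.0056  0.0006  0.0241] [-0.0055  0.0137  0.0238]
206 [-0.0037 -0.0131  0.0229] [-0.0037  0.0006  0.0232] [-0.0038  0.0138  0.0235]
210 [-0.002  -0.0132  0.0226] [-0.0019  0.0006  0.0227] [-0.0019  0.0139  0.0228]
214 [ 0.0009 -0.0137  0.0178] [0.0013 0.0006 0.0165] [0.0011 0.0144 0.0176]
218 [ 0.001  -0.0131  0.0245] [0.0012 0.0006 0.0239] [0.0014 0.0139 0.023 ]
222 [ 0.0014 -0.0127  0.0295] [0.001  0.0006 0.0307] [0.0016 0.0134 0.0289]
250 [ 0.0122 -0.0127  0.0325] [0.0108 0.0005 0.0365] [0.0128 0.0135 0.031 ]
280 [ 0.0264 -0.0134  0.0302] [0.0241 0.0005 0.0352] [0.0266 0.014  0.0298]
```

Call:
step_arm(
  commands=[
    {"delta_pos": [0.07, 0, 0.05], "rotation": [0, 0, 0], "claw": 0.4},
    {"delta_pos": [0.15, 0, 0.1], "rotation": [0, 0, 0], "claw": 0.4},
    {"delta_pos": [0.15, 0, 0.1], "rotation": [0, 0, 0], "claw": 0.4},
  ],
)

```text
clock: 8.72
position: [0.5311, -0.0048, 0.0416]
tcp_rot: [3.141, 0.385, 3.032]
ft_force: [0.4, 0.5, -1.3]
gripper_width: 0.0416
grasp_force: 30.0
```

```bash
python3 e.py pur w6 .052
```

```text
delta [-0.28  0.04 -0.21] rot [-0.     0.001 -0.002]
F bed [ 1.2727  0.1372 -1.5862] 8.775
186 [-0.0129 -0.0129  0.0213] [-0.0129  0.0006  0.0215] [-0.0129  0.0137  0.0217]
190 [-0.0115 -0.0128  0.0232] [-0.0115  0.0006  0.0231] [-0.0116  0.0135  0.0238]
194 [-0.01   -0.0128  0.0238] [-0.0097  0.0006  0.0224] [-0.01    0.0136  0.0239]
198 [-0.008  -0.013   0.0219] [-0.0082  0.0006  0.023 ] [-0.0081  0.0137  0.0229]
202 [-0.0064 -0.013   0.0222] [-0.0066  0.0006  0.0232] [-0.0066  0.0137  0.0233]
206 [-0.0052 -0.0129  0.0243] [-0.0051  0.0006  0.0242] [-0.0049  0.0138  0.0232]
210 [-0.003  -0.0131  0.0221] [-0.0032  0.0006  0.0232] [-0.003   0.0139  0.0226]
214 [ 0.0001 -0.0137  0.0164] [-0.      0.0006  0.0173] [0.0003 0.0145 0.0159]
218 [ 0.0003 -0.0132  0.0225] [0.0003 0.0006 0.0227] [0.0002 0.0139 0.0232]
222 [ 0.0007 -0.0128  0.0275] [0.0003 0.0006 0.0291] [0.0003 0.0134 0.0292]
250 [ 0.0114 -0.0128  0.0312] [0.0098 0.0006 0.0357] [0.0117 0.0135 0.0305]
280 [ 0.0253 -0.0133  0.0297] [0.0229 0.0005 0.035 ] [0.0257 0.014  0.029 ]
```

Call:
step_arm(
  commands=[
    {"delta_pos": [0.1, 0, 0.05], "rotation": [0, 0, 0], "claw": 0.4},
    {"delta_pos": [0.1, 0, 0.08], "rotation": [0, 0, 0], "claw": 0.4},
    {"delta_pos": [0.1, 0, 0.08], "rotation": [0, 0, 0], "claw": 0.4},
  ],
)

```text
clock: 9.15
position: [0.531, -0.0048, 0.0415]
tcp_rot: [3.141, 0.386, 3.032]
ft_force: [-1.8, 0.0, 5.5]
gripper_width: 0.0421
grasp_force: 30.0
```

Call:
step_arm(
  commands=[
    {"delta_pos": [0.1, 0, -0.05], "rotation": [0, 0, 0], "claw": 0.4},
    {"delta_pos": [0.2, 0, -0.05], "rotation": [0, 0, 0], "claw": 0.4},
    {"delta_pos": [0.2, 0, -0.05], "rotation": [0, 0, 0], "claw": 0.4},
  ],
)

```text
clock: 9.52
position: [0.53, -0.0047, 0.0417]
tcp_rot: [3.141, 0.389, 3.032]
ft_force: [7.3, -1.0, 1.8]
gripper_width: 0.0418
grasp_force: 30.1
```

```bash
python3 e.py pur w7 .052 | head -12
```

```text
delta [-0.38  0.04 -0.17] rot [-0.     0.006 -0.002]
F bed [7.0063 0.7421 0.0251] 9.575
186 [-0.0129 -0.0135  0.0152] [-0.0131  0.0006  0.0167] [-0.013   0.0142  0.0162]
190 [-0.0125 -0.0129  0.0222] [-0.0124  0.0006  0.022 ] [-0.0125  0.0137  0.0227]
194 [-0.011  -0.0128  0.0232] [-0.0112  0.0006  0.0244] [-0.0109  0.0137  0.0228]
198 [-0.0093 -0.0129  0.0228] [-0.0093  0.0006  0.0232] [-0.0095  0.0136  0.0241]
202 [-0.0076 -0.013   0.0228] [-0.0073  0.0006  0.0218] [-0.0076  0.0137  0.0233]
206 [-0.0061 -0.0129  0.0235] [-0.006   0.0006  0.0233] [-0.0061  0.0137  0.0237]
210 [-0.0042 -0.0131  0.0226] [-0.0043  0.0006  0.0234] [-0.0041  0.0139  0.0226]
214 [-0.0027 -0.0131  0.0234] [-0.0024  0.0006  0.0226] [-0.0025  0.0139  0.0231]
218 [-0.0009 -0.0131  0.0233] [-0.0006  0.0006  0.0223] [-0.0009  0.0139  0.0233]
222 [-0.001  -0.0126  0.0297] [-0.0009  0.0006  0.0295] [-0.0009  0.0133  0.0297]
```

Call:
step_arm(
  commands=[
    {"delta_pos": [-0.08, 0, 0.02], "rotation": [0, -0.005, 0], "claw": 0.4},
    {"delta_pos": [-0.08, 0, 0.05], "rotation": [0, -0.005, 0], "claw": 0.4},
    {"delta_pos": [-0.08, 0, 0.05], "rotation": [0, -0.005, 0], "claw": 0.5},
    {"delta_pos": [-0.08, 0, 0.02], "rotation": [0, -0.005, 0], "claw": 0.58},
    {"delta_pos": [-0.08, 0, 0], "rotation": [0, -0.005, 0], "claw": 0.6},
    {"delta_pos": [-0.08, 0, -0.2], "rotation": [0, -0.005, 0], "claw": 0.6},
    {"delta_pos": [-0.08, 0, -2], "rotation": [0, -0.005, 0], "claw": 0.6},
    {"delta_pos": [-0.08, 0, -5], "rotation": [0, -0.005, 0], "claw": 0.6},
    {"delta_pos": [-0.08, 0, -10], "rotation": [0, -0.005, 0], "claw": 0.7},
    {"delta_pos": [-0.08, 0, -14], "rotation": [0, -0.005, 0], "claw": 1},
  ],
)

```text
clock: 10.82
position: [0.4761, 0.0012, 0.1716]
tcp_rot: [3.141, 0.39, 3.032]
ft_force: [0.4, -0.8, 0.2]
gripper_width: 0.0681
grasp_force: 0.0
```

```bash
cat > f.py <<'E'
from h import *
import sys
l,n=sys.argv[1:3]; wrist(n); p,d,C=load(n+'.npz'); q=(C-FOOT[l])@np.c_[ex,ey,ez]
ok=(d>0)&(abs(q[...,1])<.032)&(q[...,2]>.008)&(q[...,2]<.06)&(q[...,0]>0.001)&(q[...,0]<.16)
Q=q[ok]; print(len(Q))
for k in np.arange(.005,.14,.015):
    z=Q[(Q[:,0]>k)&(Q[:,0]<k+.008)]
    if len(z)>5: print('s%.3f'%k,'w',np.percentile(z[:,1],[2,98]),'mid',np.percentile(z[:,1],[2,98]).mean().round(4),'top',np.percentile(z[:,2],95).round(4))
print('s range',np.percentile(Q[:,0],[0.2,99.8]))
st=arm.state();print(st['clock'],st['position'])
E
python3 f.py pur w8; python3 -c "
from h import *
target([.47,-.29,.14],down(np.pi+.475))"
```

```text
5919
s0.005 w [-0.0211  0.022 ] mid 0.0004 top 0.0363
s0.020 w [-0.0207  0.0217] mid 0.0005 top 0.0358
s0.035 w [-0.0205  0.0211] mid 0.0003 top 0.035
s0.050 w [-0.0199  0.0207] mid 0.0004 top 0.0342
s0.065 w [-0.0199  0.0206] mid 0.0004 top 0.0335
s0.080 w [-0.0191  0.0198] mid 0.0003 top 0.0328
s0.095 w [-0.0153  0.0179] mid 0.0013 top 0.0307
s0.110 w [-0.0092  0.0082] mid -0.0005 top 0.0248
s range [0.0012 0.1211]
10.875 [0.4769 0.0012 0.1781]
delta [ -0.81 -29.03   4.46] rot [-0.115  0.387 -0.576]
```

Call:
step_arm(
  commands=[
    {"delta_pos": [-0.8, -15, -2], "rotation": [-0.115, 0.387, -0.576], "claw": 1},
    {"delta_pos": [-0.8, -15, -2], "rotation": [-0.115, 0.387, -0.576], "claw": 1},
    {"delta_pos": [-0.8, -15, -2], "rotation": [-0.115, 0.387, -0.576], "claw": 1},
    {"delta_pos": [-0.8, -29, 4.4], "rotation": [-0.115, 0.387, -0.576], "claw": 1},
    {"delta_pos": [-0.8, -29, 4.4], "rotation": [-0.115, 0.387, -0.576], "claw": 1},
    {"delta_pos": [-0.8, -29, 4.4], "rotation": [-0.115, 0.387, -0.576], "claw": 1},
    {"delta_pos": [-0.8, -29, 4.4], "rotation": [-0.115, 0.387, -0.576], "claw": 1},
    {"delta_pos": [-0.8, -29, 4.4], "rotation": [-0.115, 0.387, -0.576], "claw": 1},
    {"delta_pos": [-0.8, -29, 4.4], "rotation": [-0.115, 0.387, -0.576], "claw": 1},
  ],
)

```text
clock: 12.0
position: [0.4716, -0.286, 0.1333]
tcp_rot: [3.14, -0.009, -2.671]
ft_force: [0.1, -1.1, 0.4]
gripper_width: 0.0877
grasp_force: 0.0
```

```bash
python3 c.py w9
```

```text
[ 0.4716 -0.286   0.1333] [ 3.1403 -0.0095 -2.6708] 12.0
w9 6358 mean [ 0.4585 -0.2948] yaw 24.556523309635402 ends -0.05257704646676621 0.08745816805815156 w -0.019741850899634816 0.0200463349525081 zmax 0.0324717125405854
  s-0.053  w -0.0189 0.0190 mid 0.0001
  s-0.033  w -0.0180 0.0186 mid 0.0003
  s-0.013  w -0.0177 0.0182 mid 0.0002
  s0.007  w -0.0177 0.0176 mid -0.0001
  s0.027  w -0.0174 0.0170 mid -0.0002
  s0.047  w -0.0146 0.0145 mid -0.0000
  s0.067  w -0.0067 0.0082 mid 0.0007
  s0.087  w 0.0014 0.0022 mid 0.0018
foot [ 0.4107 -0.3167] tip [ 0.538  -0.2585]
```

```bash
python3 -c "
from h import *
target([.4599,-.2942,.0025],down(np.pi+np.radians(24.4)))"
```

```text
delta [ 1.28 -0.21 13.09] rot [ 0.001 -0.01   0.045]
```

Call:
step_arm(
  commands=[
    {"delta_pos": [1.3, -0.2, 6], "rotation": [0, -0.01, 0.045], "claw": 1},
    {"delta_pos": [1.3, -0.2, 10], "rotation": [0, -0.01, 0.045], "claw": 1},
    {"delta_pos": [1.3, -0.2, 12], "rotation": [0, -0.01, 0.045], "claw": 1},
    {"delta_pos": [1.3, -0.2, 12.6], "rotation": [0, -0.01, 0.045], "claw": 1},
    {"delta_pos": [1.3, -0.2, 12.6], "rotation": [0, -0.01, 0.045], "claw": 1},
    {"delta_pos": [1.3, -0.2, 12.6], "rotation": [0, -0.01, 0.045], "claw": 1},
  ],
)

```text
clock: 12.8
position: [0.4602, -0.2955, 0.0083]
tcp_rot: [-3.141, 0.001, -2.717]
ft_force: [0.6, -1.1, 0.0]
gripper_width: 0.0875
grasp_force: 0.0
```

```bash
python3 -c "
from h import *
target([.4599,-.2942,.0025],down(np.pi+np.radians(24.4)))"
```

```text
delta [-0.03  0.13  0.58] rot [-0.     0.001 -0.001]
```

Call:
step_arm(
  commands=[
    {"delta_pos": [0, 0.13, 0.3], "rotation": [0, 0, 0], "claw": 1},
    {"delta_pos": [0, 0.13, 0.52], "rotation": [0, 0, 0], "claw": 0.8},
    {"delta_pos": [0, 0.13, 0.55], "rotation": [0, 0, 0], "claw": 0.5},
    {"delta_pos": [0, 0.13, 0.55], "rotation": [0, 0, 0], "claw": 0.33},
    {"delta_pos": [0, 0.13, 0.55], "rotation": [0, 0, 0], "claw": 0.33},
    {"delta_pos": [0, 0.13, 0.55], "rotation": [0, 0, 0], "claw": 0.33},
    {"delta_pos": [0, 0.13, 0.55], "rotation": [0, 0, 0], "claw": 0.33},
  ],
)

```text
clock: 13.68
position: [0.4588, -0.2942, 0.001]
tcp_rot: [3.14, -0.001, -2.718]
ft_force: [1.2, -2.9, -0.2]
gripper_width: 0.0363
grasp_force: 30.0
```

```bash
python3 -c "
from h import *
target(lane('wh',.060,.08),BED); print(lane('wh',.060,.08))"
```

```text
delta [-13.32  18.35 -11.63] rot [ 0.103 -0.376  0.525]
[ 0.5048 -0.0722  0.1176]
```

Call:
step_arm(
  commands=[
    {"delta_pos": [0, 0, -6], "rotation": [0, 0, 0], "claw": 0.33},
    {"delta_pos": [0, 0, -12], "rotation": [0, 0, 0], "claw": 0.33},
    {"delta_pos": [0, 0, -18], "rotation": [0.103, -0.376, 0.525], "claw": 0.33},
    {"delta_pos": [-6, 9, -20], "rotation": [0.103, -0.376, 0.525], "claw": 0.33},
    {"delta_pos": [-13.3, 18.4, -20], "rotation": [0.103, -0.376, 0.525], "claw": 0.33},
    {"delta_pos": [-13.3, 18.4, -20], "rotation": [0.103, -0.376, 0.525], "claw": 0.33},
    {"delta_pos": [-13.3, 18.4, -20], "rotation": [0.103, -0.376, 0.525], "claw": 0.33},
    {"delta_pos": [-13.3, 18.4, -20], "rotation": [0.103, -0.376, 0.525], "claw": 0.33},
    {"delta_pos": [-13.3, 18.4, -16], "rotation": [0.103, -0.376, 0.525], "claw": 0.33},
    {"delta_pos": [-13.3, 18.4, -12.5], "rotation": [0.103, -0.376, 0.525], "claw": 0.33},
    {"delta_pos": [-13.3, 18.4, -12.5], "rotation": [0.103, -0.376, 0.525], "claw": 0.33},
    {"delta_pos": [-13.3, 18.4, -12.5], "rotation": [0.103, -0.376, 0.525], "claw": 0.33},
  ],
)

```text
clock: 15.18
position: [0.5046, -0.0723, 0.1275]
tcp_rot: [3.141, 0.385, 3.033]
ft_force: [0.1, -1.0, -1.7]
gripper_width: 0.0354
grasp_force: 30.0
```

```bash
cat > g.py <<'E'
from h import *
import sys
l,n,s=sys.argv[1:4]; wrist(n); target(lane(l,float(s),.003),BED); st=arm.state(); T=pose(st); B=np.c_[ex,ey,ez]
print('F bed',st['ft_force']@B,st['clock'],'TCP bed',(T[:3,3]-FOOT[l])@B)
p,d,C=load(n+'.npz'); q=(C-FOOT[l])@B; tc=(C-T[:3,3])@T[:3,:3]
ok=(d>0)&(abs(tc[...,1])<.03)&(tc[...,2]>-.05)&(tc[...,2]<-.006)&(tc[...,0]>.015)&(tc[...,0]<.07)
nn,lab,stt,ce=cv2.connectedComponentsWithStats(ok.astype(np.uint8)); Q=q[lab==1+stt[1:,4].argmax()]; print(len(Q),'foot s',np.percentile(Q[:,0],1))
for k in np.arange(Q[:,0].min()+.003,Q[:,0].max(),.008):
    z=Q[(Q[:,0]>k)&(Q[:,0]<k+.004)]; 
    if len(z)>5: print('s%.3f'%k,'w',np.percentile(z[:,1],[2,98]),'mid',np.percentile(z[:,1],[2,98]).mean().round(4),'top',np.percentile(z[:,2],95).round(4))
E
python3 g.py wh w10 .060
```

```text
delta [ 0.44 -0.    8.69] rot [ 0.     0.002 -0.001]
F bed [-1.3386 -0.1202 -0.6782] 15.225 TCP bed [ 0.0642 -0.      0.0899]
8642 foot s 0.009911048745072792
s0.013 w [-0.0181  0.0194] mid 0.0007 top 0.1215
s0.021 w [-0.0181  0.0192] mid 0.0005 top 0.1211
s0.029 w [-0.0178  0.0189] mid 0.0005 top 0.1208
s0.037 w [-0.0178  0.0189] mid 0.0005 top 0.1205
s0.045 w [-0.0176  0.0185] mid 0.0005 top 0.1201
```

View pics/w10.png

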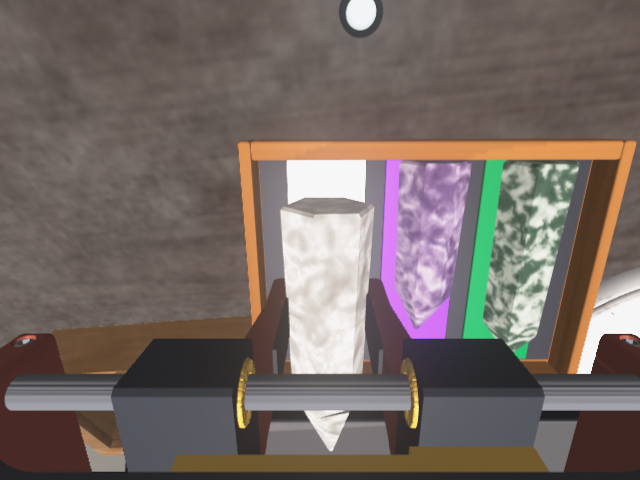

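Call:
step_arm(
  commands=[
    {"delta_pos": [0.3, -0.05, 4], "rotation": [0, 0, 0], "claw": 0.33},
    {"delta_pos": [0.5, -0.05, 6.5], "rotation": [0, 0, 0], "claw": 0.33},
    {"delta_pos": [0.5, -0.05, 7.5], "rotation": [0, 0, 0], "claw": 0.33},
    {"delta_pos": [0.5, -0.05, 8], "rotation": [0, 0, 0], "claw": 0.33},
    {"delta_pos": [0.5, -0.05, 8], "rotation": [0, 0, 0], "claw": 0.33},
  ],
)

```text
clock: 15.85
position: [0.53, -0.0748, 0.0513]
tcp_rot: [3.14, 0.385, 3.033]
ft_force: [0.2, -0.1, -2.0]
gripper_width: 0.0357
grasp_force: 30.0
```

```bash
python3 g.py wh w11 .060
```

```text
delta [-0.13 -0.01  0.63] rot [ 0.001  0.001 -0.001]
F bed [-1.0275  0.2146 -3.6117] 15.9 TCP bed [0.0587 0.0001 0.0093]
8571 foot s 0.00499390728394916
s0.008 w [-0.018   0.0194] mid 0.0007 top 0.0415
s0.016 w [-0.018   0.0193] mid 0.0007 top 0.0409
s0.024 w [-0.0179  0.0192] mid 0.0007 top 0.0408
s0.032 w [-0.0176  0.0186] mid 0.0005 top 0.0404
s0.040 w [-0.0175  0.0188] mid 0.0007 top 0.04
```

Down about 7 mm more, then slide to the ledge.

Call:
step_arm(
  commands=[
    {"delta_pos": [0.1, -0.05, 0.4], "rotation": [0, 0, 0], "claw": 0.33},
    {"delta_pos": [0.2, -0.05, 0.62], "rotation": [0, 0, 0], "claw": 0.33},
    {"delta_pos": [0.3, -0.05, 0.7], "rotation": [0, 0, 0], "claw": 0.33},
    {"delta_pos": [0.4, -0.05, 0.73], "rotation": [0, 0, 0], "claw": 0.33},
    {"delta_pos": [0.4, -0.05, 0.73], "rotation": [0, 0, 0], "claw": 0.33},
  ],
)

```text
clock: 16.52
position: [0.5283, -0.075, 0.0419]
tcp_rot: [3.14, 0.384, 3.033]
ft_force: [0.1, -0.5, -2.1]
gripper_width: 0.036
grasp_force: 30.0
```

```bash
python3 g.py wh w12 .060
```

```text
delta [-0.64  0.03 -0.2 ] rot [ 0.001 -0.    -0.001]
F bed [-1.1958 -0.1015 -1.9129] 16.575 TCP bed [ 0.0536 -0.0003  0.001 ]
13231 foot s -0.013086275679001714
s-0.010 w [-0.029   0.0286] mid -0.0002 top 0.0242
s-0.002 w [-0.0251  0.0254] mid 0.0002 top 0.0322
s0.006 w [-0.0184  0.0192] mid 0.0004 top 0.0331
s0.014 w [-0.0182  0.0191] mid 0.0004 top 0.0328
s0.022 w [-0.018   0.0188] mid 0.0004 top 0.0324
s0.030 w [-0.018   0.0187] mid 0.0004 top 0.0321
s0.038 w [-0.0177  0.0179] mid 0.0001 top 0.0319
```

Call:
step_arm(
  commands=[
    {"delta_pos": [0.1, 0, 0.05], "rotation": [0, 0, 0], "claw": 0.33},
    {"delta_pos": [0.15, 0, 0.08], "rotation": [0, 0, 0], "claw": 0.33},
    {"delta_pos": [0.15, 0, 0.08], "rotation": [0, 0, 0], "claw": 0.33},
  ],
)

```text
clock: 16.95
position: [0.5281, -0.075, 0.0417]
tcp_rot: [3.14, 0.386, 3.033]
ft_force: [1.7, 0.2, 2.9]
gripper_width: 0.0357
grasp_force: 30.0
```

Call:
step_arm(
  commands=[
    {"delta_pos": [0.08, 0, -0.03], "rotation": [0, 0, 0], "claw": 0.33},
    {"delta_pos": [0.15, 0, -0.03], "rotation": [0, 0, 0], "claw": 0.33},
    {"delta_pos": [0.15, 0, -0.03], "rotation": [0, 0, 0], "claw": 0.33},
  ],
)

```text
clock: 17.32
position: [0.5272, -0.0749, 0.0417]
tcp_rot: [3.14, 0.388, 3.033]
ft_force: [5.7, -0.6, 1.3]
gripper_width: 0.0359
grasp_force: 30.1
```

```bash
python3 g.py wh w13 .060
```

```text
delta [-0.75  0.03 -0.18] rot [ 0.001  0.004 -0.001]
F bed [ 6.0273  0.5701 -1.2686] 17.375 TCP bed [ 0.0525 -0.0003  0.0012]
12967 foot s -0.013127684286673266
s-0.010 w [-0.0289  0.0286] mid -0.0002 top 0.0242
s-0.002 w [-0.0256  0.0234] mid -0.0011 top 0.0327
s0.006 w [-0.0184  0.0191] mid 0.0003 top 0.033
s0.014 w [-0.0181  0.0187] mid 0.0003 top 0.0327
s0.022 w [-0.0181  0.0189] mid 0.0004 top 0.0325
s0.030 w [-0.0179  0.0184] mid 0.0002 top 0.0321
```

Call:
step_arm(
  commands=[
    {"delta_pos": [-0.08, 0, 0.02], "rotation": [0, -0.004, 0], "claw": 0.33},
    {"delta_pos": [-0.08, 0, 0.05], "rotation": [0, -0.004, 0], "claw": 0.33},
    {"delta_pos": [-0.08, 0, 0.05], "rotation": [0, -0.004, 0], "claw": 0.43},
    {"delta_pos": [-0.08, 0, 0.02], "rotation": [0, -0.004, 0], "claw": 0.5},
    {"delta_pos": [-0.08, 0, 0], "rotation": [0, -0.004, 0], "claw": 0.54},
    {"delta_pos": [-0.08, 0, -0.2], "rotation": [0, -0.004, 0], "claw": 0.54},
    {"delta_pos": [-0.08, 0, -2], "rotation": [0, -0.004, 0], "claw": 0.54},
    {"delta_pos": [-0.08, 0, -5], "rotation": [0, -0.004, 0], "claw": 0.54},
    {"delta_pos": [-0.08, 0, -10], "rotation": [0, -0.004, 0], "claw": 0.5},
    {"delta_pos": [-0.08, 0, -16], "rotation": [0, -0.004, 0], "claw": 0.2},
    {"delta_pos": [-0.08, 0, -20], "rotation": [0, -0.004, 0], "claw": 0},
  ],
)

```text
clock: 18.75
position: [0.4512, -0.0673, 0.2282]
tcp_rot: [3.141, 0.389, 3.033]
ft_force: [1.0, 0.1, -1.1]
gripper_width: 0.0276
grasp_force: 0.0
```

```bash
python3 f.py wh w14; python3 -c "
from h import *
p,d=optics.snapshot('top'); np.savez('top1.npz',p=p,d=d,**optics.get_calibration('top')); p2,d2=optics.snapshot('scene'); np.savez('scene1.npz',p=p2,d=d2,**optics.get_calibration('scene'))
p,d,C=load('top1.npz'); q=(C-FOOT['pur'])@np.c_[np.array([np.cos(PSI),np.sin(PSI),0]),ey,[0,0,1]]
# heights of clutter by x (level, from lane foot) behind case
for a in np.arange(.12,.42,.02):
    print('%.2f'%a,end=' ')
    for b in np.arange(-.16,.17,.04):
        m=(d>0)&(abs(q[...,0]-a-.01)<.01)&(abs(q[...,1]-b)<.02); print('%.3f'%np.percentile(C[m][:,2],97) if m.sum() else '  -  ',end=' ')
    print()
crop=p[90:290,220:450]; cv2.imwrite('pics/t1.png',np.hstack([cv2.resize(crop,(460,400)),p2[150:350,200:370].repeat(2,0).repeat(2,1)]))
z=np.load('scene1.npz'); Cs=cloud(z['d'],z['mtx'],np.linalg.inv(z['world_to_cam'])); np.save('Cs.npy',Cs)
for v in range(170,260,6): print(v,[tuple(Cs[v,u].round(3).tolist()) for u in (285,300,315)])
"
```

```text
3961
s0.005 w [-0.0188  0.0194] mid 0.0003 top 0.0331
s0.020 w [-0.0181  0.0192] mid 0.0006 top 0.0327
s0.035 w [-0.0175  0.0187] mid 0.0006 top 0.032
s0.050 w [-0.0177  0.018 ] mid 0.0002 top 0.0312
s0.065 w [-0.0169  0.0182] mid 0.0007 top 0.0308
s0.080 w [-0.0172  0.0173] mid 0.0001 top 0.0302
s0.095 w [-0.0153  0.0176] mid 0.0011 top 0.0293
s0.110 w [-0.01    0.0114] mid 0.0007 top 0.024
s0.125 w [-0.0039  0.007 ] mid 0.0016 top 0.0186
s range [0.0012 0.1362]
18.8 [ 0.4514 -0.0674  0.234 ]
0.12 0.888 0.314 0.314 0.316 0.316 0.316 0.315 0.314 0.006 
0.14 0.879 0.313 0.314 0.315 0.332 0.315 0.314 0.315 0.006 
0.16 0.870 -0.001   -     -     -     -     -     -   0.006 
0.18 0.860   -     -     -     -     -     -     -   0.035 
0.20 0.848 0.081   -     -     -     -     -     -   0.040 
0.22 0.841 0.080 0.006 0.005 0.023 0.018 0.009 0.007 0.039 
0.24 0.075 0.078 0.007 0.338 0.348 0.347 0.011 0.006 0.038 
0.26 0.069 0.076 0.006 0.019 0.348 0.349 0.019 0.007 0.008 
0.28 0.032 0.077 0.006 0.020 0.344 0.026 0.018 0.006 0.007 
0.30 0.030 0.077 0.004 0.020 0.022 0.019 0.018 0.006 0.006 

[... 728 characters left out ...]
), (0.617, -0.129, 0.211)]
206 [(0.639, 0.032, 0.256), (0.626, -0.041, 0.225), (0.615, -0.124, 0.189)]
212 [(0.633, 0.043, 0.239), (0.625, -0.04, 0.201), (0.618, -0.128, 0.161)]
218 [(0.638, 0.037, 0.21), (0.626, -0.038, 0.177), (0.613, -0.12, 0.141)]
224 [(0.641, 0.034, 0.184), (0.622, -0.031, 0.157), (0.622, -0.133, 0.106)]
230 [(0.633, 0.048, 0.17), (0.622, -0.031, 0.132), (0.623, -0.134, 0.079)]
236 [(0.635, 0.047, 0.144), (0.636, -0.05, 0.093), (0.603, -0.101, 0.076)]
242 [(0.634, 0.049, 0.121), (0.625, -0.033, 0.08), (0.595, -0.088, 0.06)]
248 [(0.651, 0.028, 0.078), (0.614, -0.014, 0.068), (0.575, -0.055, 0.057)]
254 [(0.632, 0.057, 0.075), (0.572, 0.05, 0.091), (0.537, 0.007, 0.078)]
```

View pics/t1.png

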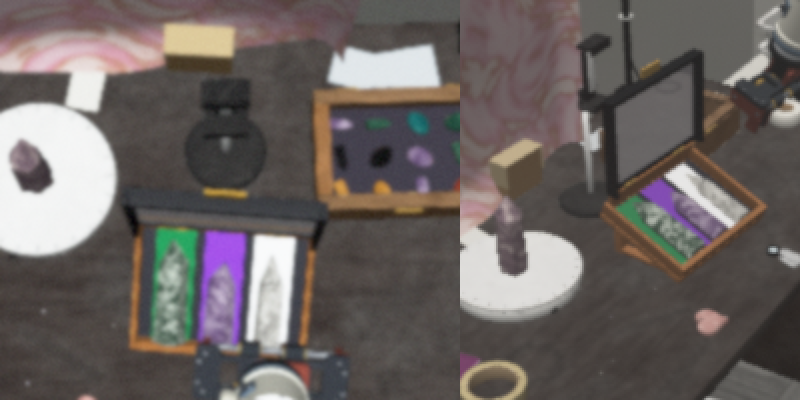

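```bash
cat >> h.py <<'E'
E2=np.array([np.cos(PSI),np.sin(PSI),0]); DN=down(np.pi+PSI)
def aw(a,w,z): p=FOOT['pur']+a*E2+w*ey; return np.array([p[0],p[1],z])
def where(): q=pose()[:3,3]-FOOT['pur']; print('a %.4f w %.4f z %.4f'%(q@E2,q@ey,pose()[2,3]), arm.state()['clock'], 'F a,w,z',arm.state()['ft_force']@np.c_[E2,ey,[0,0,1]])
def tip(bdeg,r=.15,t=.010,pen=0): b=np.radians(bdeg); return .145-r*np.cos(b)+(.003-pen)*np.sin(b)+t, .126+r*np.sin(b)+(.003-pen)*np.cos(b)
E
python3 -c "
from h import *
where()
for q in [(.0,.04,.40),(.185,.085,.40),(.185,.085,.275)]: target(aw(*q),DN)"
```

```text
a -0.0270 w -0.0711 z 0.2282 18.9 F a,w,z [ 0.0131 -0.0768 -0.8915]
delta [ -9.03  11.12 -14.85] rot [-0.     0.391 -0.001]
delta [-26.13  15.64  -7.8 ] rot [-0.     0.391 -0.001]
delta [-21.36  15.64   3.75] rot [-0.     0.391 -0.001]
```

Call:
step_arm(
  commands=[
    {"delta_pos": [-5, 5, -9], "rotation": [0, 0.15, 0], "claw": 0},
    {"delta_pos": [-9, 11, -14.8], "rotation": [0, 0.391, 0], "claw": 0},
    {"delta_pos": [-9, 11, -14.8], "rotation": [0, 0.391, 0], "claw": 0},
    {"delta_pos": [-9, 11, -14.8], "rotation": [0, 0.391, 0], "claw": 0},
    {"delta_pos": [-9, 11, -14.8], "rotation": [0, 0.391, 0], "claw": 0},
    {"delta_pos": [-26.1, 15.6, -7.8], "rotation": [0, 0.391, 0], "claw": 0},
    {"delta_pos": [-26.1, 15.6, -7.8], "rotation": [0, 0.391, 0], "claw": 0},
    {"delta_pos": [-26.1, 15.6, -7.8], "rotation": [0, 0.391, 0], "claw": 0},
    {"delta_pos": [-26.1, 15.6, -7.8], "rotation": [0, 0.391, 0], "claw": 0},
    {"delta_pos": [-26.1, 15.6, -7.8], "rotation": [0, 0.391, 0], "claw": 0},
    {"delta_pos": [-26.1, 15.6, -7.8], "rotation": [0, 0.391, 0], "claw": 0},
    {"delta_pos": [-26.1, 15.6, -7.8], "rotation": [0, 0.391, 0], "claw": 0},
  ],
)

```text
clock: 20.4
position: [0.6784, 0.0647, 0.3994]
tcp_rot: [3.14, -0.0, 3.034]
ft_force: [0.2, -0.1, -0.7]
gripper_width: 0.0008
grasp_force: 0.0
```

```bash
python3 -c "
from h import *
where(); target(aw(.185,.085,.275),DN)
p,d,C=wrist('w15'); q=(C-FOOT['pur'])
a=q@E2; w=q@ey; z=C[...,2]; m=(d>0)&(z>.2)&(z<.34)&(abs(w)<.13)
print(m.sum())
for k in np.arange(.2,.34,.01):
    s=m&(abs(z-k-.005)<.005); 
    if s.sum()>20: print('%.2f'%k,s.sum(),'a',np.percentile(a[s],[2,50,98]),'w',np.percentile(w[s],[2,98]))
"
```

```text
a 0.1837 w 0.0845 z 0.3994 20.4 F a,w,z [ 0.1891 -0.1204 -0.7367]
delta [-0.13  0.03 12.44] rot [ 0.002 -0.    -0.001]
17928
0.20 396 a [0.1238 0.479  0.4823] w [-0.1289  0.118 ]
0.21 506 a [0.1239 0.4772 0.4817] w [-0.1283  0.1179]
0.22 2012 a [0.1278 0.2686 0.48  ] w [-0.1248  0.0849]
0.23 637 a [0.1238 0.2749 0.4796] w [-0.1282  0.0976]
0.24 193 a [0.1233 0.2737 0.2983] w [-0.1203  0.1193]
0.25 201 a [0.1233 0.2687 0.2783] w [-0.1207  0.1184]
0.26 209 a [0.1231 0.2688 0.2795] w [-0.1206  0.1202]
0.27 205 a [0.123  0.2687 0.2766] w [-0.1213  0.1205]
0.28 161 a [0.1229 0.2686 0.274 ] w [-0.1222  0.1216]
0.29 50 a [0.1228 0.1954 0.2691] w [-0.1237  0.1246]
0.30 592 a [0.1226 0.1228 0.1467] w [-0.1233  0.121 ]
0.31 11298 a [0.1231 0.134  0.1459] w [-0.1204  0.1205]
0.32 788 a [0.1404 0.1429 0.2492] w [-0.0231  0.0254]
0.33 680 a [0.1419 0.2463 0.2505] w [-0.0208  0.0364]
```

View pics/w15.png

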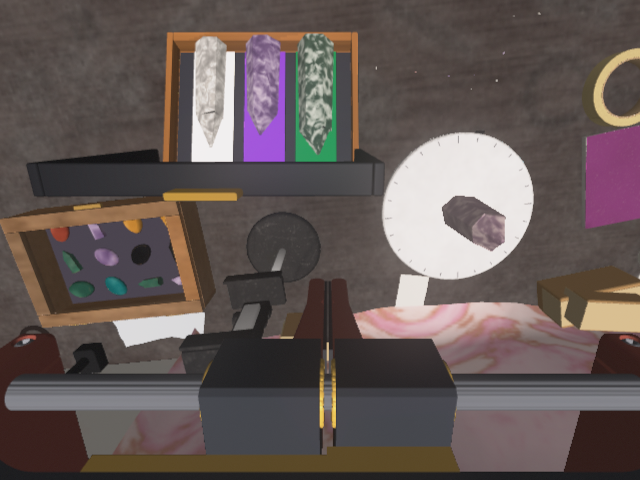

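Call:
step_arm(
  commands=[
    {"delta_pos": [-0.1, 0, 5], "rotation": [0, 0, 0], "claw": 0},
    {"delta_pos": [-0.1, 0, 9], "rotation": [0, 0, 0], "claw": 0},
    {"delta_pos": [-0.1, 0, 12], "rotation": [0, 0, 0], "claw": 0},
    {"delta_pos": [-0.1, 0, 12.4], "rotation": [0, 0, 0], "claw": 0},
    {"delta_pos": [-0.1, 0, 12.4], "rotation": [0, 0, 0], "claw": 0},
  ],
)

```text
clock: 21.08
position: [0.6801, 0.0651, 0.2749]
tcp_rot: [3.14, -0.001, 3.034]
ft_force: [1.3, 0.7, 0.4]
gripper_width: 0.0004
grasp_force: 0.0
```

```bash
cat > s.py <<'E'
from h import *
import sys
where(); q=pose()[:3,3]-FOOT['pur']; a0=q@E2; z0=pose()[2,3]
b0,b1,st=map(float,sys.argv[1:4]); r=float(sys.argv[4]) if sys.argv[4:] else .15
for b in np.arange(b0,b1-.1,-st):
    a,z=tip(b,r); print(b,'x %.2f z %.2f'%(-(a-.002-a0)*100,-(z-z0)*100))
E
python3 s.py 88 45 4
```

```text
a 0.1854 w 0.0851 z 0.2749 21.075 F a,w,z [1.1752 0.8108 0.3829]
88.0 x 3.46 z -0.11
84.0 x 4.51 z -0.06
80.0 x 5.55 z 0.07
76.0 x 6.58 z 0.26
72.0 x 7.59 z 0.53
68.0 x 8.58 z 0.87
64.0 x 9.54 z 1.28
60.0 x 10.48 z 1.75
56.0 x 11.38 z 2.29
52.0 x 12.24 z 2.89
48.0 x 13.05 z 3.54
```

Call:
step_arm(
  commands=[
    {"delta_pos": [2, 0, 0], "rotation": [0, 0, 0], "claw": 0},
    {"delta_pos": [3, 0, 0], "rotation": [0, 0, 0], "claw": 0},
    {"delta_pos": [3.5, 0, 0], "rotation": [0, 0, 0], "claw": 0},
    {"delta_pos": [4.2, 0, 0], "rotation": [0, 0, 0], "claw": 0},
    {"delta_pos": [4.9, 0, 0], "rotation": [0, 0, 0], "claw": 0},
    {"delta_pos": [5.6, 0, 0.1], "rotation": [0, 0, 0], "claw": 0},
  ],
)

```text
clock: 21.82
position: [0.6244, 0.0712, 0.2723]
tcp_rot: [3.14, -0.003, 3.034]
ft_force: [2.4, 0.1, 2.3]
gripper_width: 0.0002
grasp_force: 1.3
```

```bash
python3 s.py 77 35 4
```

```text
a 0.1293 w 0.0852 z 0.2723 21.825 F a,w,z [2.3832 0.3913 2.328 ]
77.0 x 0.71 z -0.05
73.0 x 1.73 z 0.20
69.0 x 2.72 z 0.52
65.0 x 3.70 z 0.91
61.0 x 4.64 z 1.36
57.0 x 5.55 z 1.89
53.0 x 6.42 z 2.47
49.0 x 7.24 z 3.11
45.0 x 8.02 z 3.81
41.0 x 8.75 z 4.56
37.0 x 9.43 z 5.36
```

Call:
step_arm(
  commands=[
    {"delta_pos": [0.9, 0, 0.0], "rotation": [0, 0, 0], "claw": 0},
    {"delta_pos": [1.8, 0, 0.2], "rotation": [0, 0, 0], "claw": 0},
    {"delta_pos": [2.7, 0, 0.5], "rotation": [0, 0, 0], "claw": 0},
    {"delta_pos": [3.7, 0, 0.9], "rotation": [0, 0, 0], "claw": 0},
    {"delta_pos": [4.6, 0, 1.4], "rotation": [0, 0, 0], "claw": 0},
    {"delta_pos": [5.5, 0, 1.9], "rotation": [0, 0, 0], "claw": 0},
    {"delta_pos": [6.4, 0, 2.5], "rotation": [0, 0, 0], "claw": 0},
    {"delta_pos": [7.2, 0, 3.1], "rotation": [0, 0, 0], "claw": 0},
    {"delta_pos": [8, 0, 3.8], "rotation": [0, 0, 0], "claw": 0},
    {"delta_pos": [8.7, 0, 4.6], "rotation": [0, 0, 0], "claw": 0},
    {"delta_pos": [9.4, 0, 5.4], "rotation": [0, 0, 0], "claw": 0},
  ],
)

```text
clock: 23.2
position: [0.5305, 0.0814, 0.2181]
tcp_rot: [3.14, -0.004, 3.034]
ft_force: [1.9, 0.1, 0.4]
gripper_width: 0.0003
grasp_force: 0.8
```

```bash
python3 s.py 37 -1 4
```

```text
a 0.0349 w 0.0853 z 0.2181 23.2 F a,w,z [1.8912 0.2995 0.3919]
37.0 x -0.01 z -0.06
33.0 x 0.60 z 0.79
29.0 x 1.16 z 1.68
25.0 x 1.66 z 2.60
21.0 x 2.08 z 3.55
17.0 x 2.44 z 4.54
13.0 x 2.74 z 5.54
9.0 x 2.96 z 6.57
5.0 x 3.10 z 7.60
1.0 x 3.18 z 8.65
```

Call:
step_arm(
  commands=[
    {"delta_pos": [0.6, 0, 0.8], "rotation": [0, 0, 0], "claw": 0},
    {"delta_pos": [1.2, 0, 1.7], "rotation": [0, 0, 0], "claw": 0},
    {"delta_pos": [1.6, 0, 2.6], "rotation": [0, 0, 0], "claw": 0},
    {"delta_pos": [2.0, 0, 3.5], "rotation": [0, 0, 0], "claw": 0},
    {"delta_pos": [2.3, 0, 4.5], "rotation": [0, 0, 0], "claw": 0},
    {"delta_pos": [2.6, 0, 5.5], "rotation": [0, 0, 0], "claw": 0},
    {"delta_pos": [2.8, 0, 6.5], "rotation": [0, 0, 0], "claw": 0},
    {"delta_pos": [2.9, 0, 7.6], "rotation": [0, 0, 0], "claw": 0},
    {"delta_pos": [3.0, 0, 8.6], "rotation": [0, 0, 0], "claw": 0},
  ],
)

```text
clock: 24.32
position: [0.5009, 0.0848, 0.1317]
tcp_rot: [3.14, -0.004, 3.034]
ft_force: [0.5, -0.2, 1.6]
gripper_width: 0.0004
grasp_force: 0.7
```

```bash
python3 s.py 1 -26 3
```

```text
a 0.0051 w 0.0854 z 0.1317 24.325 F a,w,z [ 0.5049 -0.1519  1.5763]
1.0 x 0.20 z 0.01
-2.0 x 0.21 z 0.80
-5.0 x 0.18 z 1.58
-8.0 x 0.10 z 2.37
-11.0 x -0.01 z 3.14
-14.0 x -0.17 z 3.91
-17.0 x -0.36 z 4.67
-20.0 x -0.59 z 5.42
-23.0 x -0.87 z 6.16
-26.0 x -1.18 z 6.88
```

Call:
step_arm(
  commands=[
    {"delta_pos": [0, 0, 0.7], "rotation": [0, 0, 0], "claw": 0},
    {"delta_pos": [0, 0, 1.4], "rotation": [0, 0, 0], "claw": 0},
    {"delta_pos": [0, 0, 2], "rotation": [0, 0, 0], "claw": 0},
    {"delta_pos": [0, 0, 2.6], "rotation": [0, 0, 0], "claw": 0},
    {"delta_pos": [0, 0, 3.1], "rotation": [0, 0, 0], "claw": 0},
    {"delta_pos": [0, 0, 3.6], "rotation": [0, 0, 0], "claw": 0},
    {"delta_pos": [0, 0, 4], "rotation": [0, 0, 0], "claw": 0},
    {"delta_pos": [0, 0, 4.4], "rotation": [0, 0, 0], "claw": 0},
  ],
)

```text
clock: 25.32
position: [0.5007, 0.0848, 0.0884]
tcp_rot: [3.14, -0.004, 3.034]
ft_force: [0.2, 0.5, 2.1]
gripper_width: 0.0003
grasp_force: 0.8
```

Call:
step_arm(
  commands=[
    {"delta_pos": [0, 0, 0.25], "rotation": [0, 0, 0], "claw": 0},
    {"delta_pos": [0, 0, 0.5], "rotation": [0, 0, 0], "claw": 0},
    {"delta_pos": [0, 0, 0.7], "rotation": [0, 0, 0], "claw": 0},
    {"delta_pos": [0, 0, 0.85], "rotation": [0, 0, 0], "claw": 0},
    {"delta_pos": [0, 0, 0.95], "rotation": [0, 0, 0], "claw": 0},
  ],
)

```text
clock: 25.95
position: [0.5007, 0.0848, 0.0791]
tcp_rot: [3.14, -0.004, 3.034]
ft_force: [0.6, 0.8, 0.9]
gripper_width: 0.0005
grasp_force: 0.7
```

Call:
step_arm(
  commands=[
    {"delta_pos": [0, 0, 0.1], "rotation": [0, 0, 0], "claw": 0},
    {"delta_pos": [0, 0, 0.2], "rotation": [0, 0, 0], "claw": 0},
    {"delta_pos": [0, 0, 0.3], "rotation": [0, 0, 0], "claw": 0},
  ],
)

```text
clock: 26.32
position: [0.5009, 0.0848, 0.0765]
tcp_rot: [3.14, -0.003, 3.034]
ft_force: [-0.9, 0.3, 6.2]
gripper_width: 0.001
grasp_force: 3.0
```

Call:
step_arm(
  commands=[
    {"delta_pos": [0, 0, 0.1], "rotation": [0, 0, 0], "claw": 0},
    {"delta_pos": [0, 0, 0.2], "rotation": [0, 0, 0], "claw": 0},
    {"delta_pos": [0, 0, 0.2], "rotation": [0, 0, 0], "claw": 0},
  ],
)

```text
clock: 26.7
position: [0.5011, 0.0849, 0.0763]
tcp_rot: [3.14, -0.002, 3.034]
ft_force: [-3.3, -0.9, 11.3]
gripper_width: 0.0006
grasp_force: 5.9
```

Call:
step_arm(
  commands=[
    {"delta_pos": [0, 0, -0.3], "rotation": [0, 0, 0], "claw": 0},
    {"delta_pos": [0, 0, -3], "rotation": [0, 0, 0], "claw": 0},
    {"delta_pos": [2, 0, -9], "rotation": [0, 0, 0], "claw": 0},
    {"delta_pos": [4, -8, -15], "rotation": [0, 0, 0], "claw": 0},
    {"delta_pos": [4, -8, -21], "rotation": [0, 0, 0], "claw": 0},
    {"delta_pos": [4, -8, -21], "rotation": [0, 0, 0], "claw": 0},
    {"delta_pos": [4, -8, -21], "rotation": [0, 0, 0], "claw": 0},
  ],
)

```text
clock: 27.58
position: [0.4535, 0.0088, 0.2859]
tcp_rot: [3.14, -0.0, 3.033]
ft_force: [-0.1, 0.4, -1.4]
gripper_width: 0.0005
grasp_force: 0.0
```

```bash
python3 -c "
from h import *
where(); p,d,C=wrist('w16'); q=(C-FOOT['pur'])@np.c_[ex,ey,ez]
for s in (.0,.04,.08,.12,.155,.17):
    for w in (-.115,0,.115):
        m=(d>0)&(abs(q[...,0]-s)<.004)&(abs(q[...,1]-w)<.004)&(q[...,2]>-.02)&(q[...,2]<.15); print(s,w,np.percentile(q[m][:,2],[50,95]) if m.sum()>3 else None, end=' | ')
    print()
"
```

```text
a -0.0339 w 0.0048 z 0.2859 27.575 F a,w,z [-0.1501  0.3535 -1.4072]
0.0 -0.115 [0.0458 0.0475] | 0.0 0 [0.046  0.0476] | 0.0 0.115 [0.0463 0.0481] | 
0.04 -0.115 [0.0458 0.0468] | 0.04 0 [0.0458 0.047 ] | 0.04 0.115 [0.0461 0.0475] | 
0.08 -0.115 [0.0458 0.0472] | 0.08 0 None | 0.08 0.115 [0.0463 0.0476] | 
0.12 -0.115 [0.0458 0.047 ] | 0.12 0 None | 0.12 0.115 [0.0464 0.0478] | 
0.155 -0.115 None | 0.155 0 None | 0.155 0.115 None | 
0.17 -0.115 None | 0.17 0 None | 0.17 0.115 None |
```

View pics/w16.png

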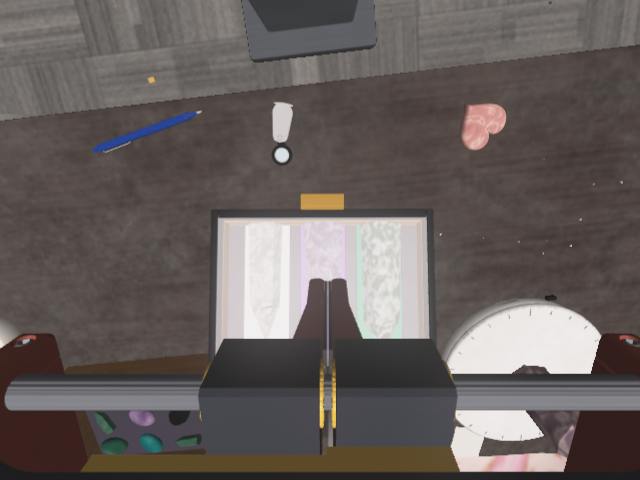

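The lid is parallel to the bed at 46 mm (rows 210–340), and the three points lie straight beneath it.

```bash
python3 -c "
from bench import arm
print(arm.sign_off())"
```

```text
the job is handed in; nothing more can be done
None
```

I laid the purple and white points in their lanes, flat and centred to within about 1 mm with feet against the ledge, then lowered the lid gently until fully shut, and handed the job in at about 27.6 s of the 72 s allowed.

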